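Dry-lay a small brick arch on its former

TASK

Dry-lay the five tapered bricks flat round the curved edge of the arch former: the two widest (springers) first, one against each end block, then the two narrowest (voussoirs) one beside each springer, and the deep key brick last, in the middle. Each lies flat on the baseboard, narrow end up against the curve, centred between its pencilled joint lines, so that even open joints are left; leave the rectangular brick offcut on the carrying board where it lies.

Things in the scene. Friction and masses are not known exactly. Their poses are not given: they have to be found in the camera images.
- arch_former: Fixed 282x390 mm plywood baseboard, 12 mm thick, with a 15 mm high wooden turning piece (top z 27 mm) whose edge is an arc of radius 175 mm, sloping end blocks (top z 46) at +-0.739 rad, and pencilled joint lines along radii at +-0.146 and +-0.394 rad. Laid bricks touch the arc (up to 3 mm off is fine), 8 mm open joints. Origin: the arc's centre (nail), at table level; x to the arc's middle; z up.
- springer_a: Springer, widest kind; two alike. Red brick, flat on the 10 mm carrying board; 50 mm thick, 55 mm deep (x) between parallel end faces, 72 mm wide at the +x end, 53 at the other. Origin: centre of underside. Grip along x on its upper half, clear of the turning piece. Laid: x outward along the radius, underside at z 12 mm, origin at angle +-0.567 rad, radius 202.5 mm in the former frame.
- springer_b: Springer, widest kind; two alike. Red brick, flat on the 10 mm carrying board; 50 mm thick, 55 mm deep (x) between parallel end faces, 72 mm wide at the +x end, 53 at the other. Origin: centre of underside. Grip along x on its upper half, clear of the turning piece. Laid: x outward along the radius, underside at z 12 mm, origin at angle +-0.567 rad, radius 202.5 mm in the former frame.
- voussoir_a: Voussoir, narrowest kind; two alike. Red brick, flat on the 10 mm carrying board; 50 mm thick, 55 mm deep (x) between parallel end faces, 49 mm wide at the +x end, 36 at the other. Origin: centre of underside. Grip along x on its upper half, clear of the turning piece. Laid: x outward along the radius, underside at z 12 mm, origin at angle +-0.27 rad, radius 202.5 mm in the former frame.
- voussoir_b: Voussoir, narrowest kind; two alike. Red brick, flat on the 10 mm carrying board; 50 mm thick, 55 mm deep (x) between parallel end faces, 49 mm wide at the +x end, 36 at the other. Origin: centre of underside. Grip along x on its upper half, clear of the turning piece. Laid: x outward along the radius, underside at z 12 mm, origin at angle +-0.27 rad, radius 202.5 mm in the former frame.
- key_brick: Key, the deepest tapered brick. Red brick, flat on the 10 mm carrying board; 50 mm thick, 67 mm deep (x) between parallel end faces, 63 mm wide at the +x end, 43 at the other. Origin: centre of underside. Grip along x on its upper half, clear of the turning piece. Laid: x outward along the radius, underside at z 12 mm, origin at angle 0, radius 208.5 mm in the former frame.
- offcut: Bystander, to be left alone: rectangular sawn offcut of the same red brick, not tapered, 52 x 75 mm, 30 mm high, lying among the five tapered bricks on the carrying board (all about 12 cm apart between centres). Origin: centre of underside.

How it is judged:
By the outcome, as a careful person would: the job done as asked, in the order asked, and still so for the second after the job is handed in, with the robot touching nothing.
It also fails if it takes over 138 s, if anything falls off the work surface, if the arm or the gripper's body presses on something with over 40 N, if the wrist force passes 120 N, or if a joint passes its speed limit or range.

ROBOT

A 6-joint arm with a two-finger parallel gripper is mounted at the origin on the work surface; the furniture and walls round the work are solid. World frame = base frame: x ahead of the robot, y to its left, z up, the work surface at z = 0. Lengths are in m, angles in degrees, forces in N, time in s.
With the tool pointing down it reaches from about 0.325 to 0.85 m from the base axis. Payload 15.5 kg.
Tool frame: the origin (TCP) lies midway between the tips of the shut fingers; the grasp point (between the pads) lies 19 mm behind it; z points along the fingers, y is the line along which they close (so a half turn about z gives the same grasp; the last joint's range is limited). The gripper opens to 91 mm and grips with 3 to 60 N. Pads are 32 mm wide; open, the fingers measure 118 mm over their backs; the gripper's body (76 mm by 178 mm) begins 60 mm behind the grasp point.
Start: joints at [59.559, 28.281, 77.091, -0, 74.628, -5.472], TCP at [0.264, 0.567, 0.214] pointing down, gripper open.
Joint ranges: [-166.48, 166.48], [-47.26, 123.95], [12.59, 153.08], [-70.14, 250.14], [6.76, 159.57], [-176.63, 176.63]. Speed limits (degrees/s): [108.29, 108.29, 147.25, 172.46, 172.46, 172.46].

INTERFACE

Orientations are given as a 3x3 rotation matrix whose columns are the frame's x, y, z axes.
In Python, from bench import ctrl gives the robot as it stands. The module is installed in compiled form; this text tells all that it offers. Calls block until the motion is done:
- ctrl.goto(position, orientation): joint-space move of the TCP to a pose.
- ctrl.move_l(position, vel=0.15, ori=None, contact_N=None): straight line of the TCP; ori=None keeps the orientation; vel is the mean speed in m/s. With contact_N (N) it stops when the force on the tool has changed by that much, and returns True; else False.
- ctrl.movej(angles): joint-space move.
- ctrl.command_gripper(opening): opening from 0.0 (shut) to 1.0 (fully open); the grip force is fixed at half the most; returns when the fingers have stopped.
- ctrl.sleep(seconds).
- ctrl.ik(position, orientation): joint angles nearest the present ones, or None.
- ctrl.read_camera(name): name is "side" or "top" or "wrist"; returns the picture (480x640x3 uint8, blue, green, red); there is no depth.
- ctrl.camera_params(name): a dict with "fx", "fy", "cx", "cy" (pixels), "pose" (4x4, takes a point from camera to world coordinates); the wrist camera has in their place "T_tool_cam" (4x4, takes a point from camera to tool coordinates, whose origin is the TCP and whose axes are the flange's). Camera axes: x right, y up, looking along -z (the intrinsics and any distortion apply to the point x, -y, -z); pixel columns grow to the right and rows downward; lengths in m; the calibration is good to about 2 mm. A picture is of the moment at which its call begins: read the wrist's pose just before it. camera_params takes no time and is no camera call.
A pose or a line that the arm cannot do raises ctrl.MotionError and nothing moves.
- ctrl.sign_off(): hands the job in; it is judged then, once.
Readings, each from a call of its own:
- ctrl.current_t(): time.
- ctrl.current_q(): joint angles.
- ctrl.current_dq(): joint speeds.
- ctrl.current_effort(): joint torques, N m.
- ctrl.current_tool_pos(): TCP position.
- ctrl.current_eef_rot(): TCP orientation.
- ctrl.current_contact_force(): force on the tool from outside, world axes, zero at the start.
- ctrl.current_wrist_torque(): the same for the moment, N m.
- ctrl.current_grip_width(): opening from 0.0 (shut) to 1.0 (fully open).
- ctrl.current_grasp_force(): force on a finger pad.
Only numpy, scipy, OpenCV 4.12 (cv2) and the standard library are available. Lean on these libraries where they do the work, as an engineer would, in place of code of your own. Each camera call takes 0.05 s, during which the arm holds its last target. There are 200 camera calls.

## Working session

There is one attempt and no reset: what is moved stays moved. The work goes in short steps, each a Python script; the robot and the scene stay as the last script left them, time stands still between calls to the robot, and variables do not carry over. Pictures are saved under pics/ and viewed, at most 14 in all, crops included, and the job is handed in when it is done.

```bash
mkdir -p pics
python3 - <<'E'
from bench import ctrl
import cv2,numpy as np
np.set_printoptions(precision=4,suppress=True)
for n in ("top","side","wrist"):
    cv2.imwrite(f"pics/{n}0.png",ctrl.read_camera(n)); print(n,ctrl.camera_params(n))
print(ctrl.current_t(),ctrl.current_tool_pos(),ctrl.current_eef_rot())
E
```

```text
top {'fx': 529.7834195348765, 'fy': 529.7834195348765, 'cx': 323.64153935726245, 'cy': 240.21728134894238, 'pose': array([[ 0.0053,  0.995 , -0.0996,  0.3305],
       [-1.    ,  0.0057,  0.004 , -0.0061],
       [ 0.0045,  0.0996,  0.995 ,  1.3495],
       [ 0.    ,  0.    ,  0.    ,  1.    ]])}
side {'fx': 483.46330171868584, 'fy': 483.46330171868584, 'cx': 324.1153415870003, 'cy': 237.2976290724571, 'pose': array([[ 0.9763,  0.0925, -0.1955,  0.1853],
       [-0.2163,  0.4201, -0.8813, -1.2318],
       [ 0.0006,  0.9027,  0.4302,  0.6483],
       [ 0.    ,  0.    ,  0.    ,  1.    ]])}
wrist {'fx': 430.83498765348685, 'fy': 430.83498765348685, 'cx': 320.47927245550517, 'cy': 236.4006399367563, 'T_tool_cam': array([[ 0.0003,  0.9554,  0.2954,  0.0834],
       [ 1.    , -0.0002, -0.0004, -0.0005],
       [-0.0003,  0.2954, -0.9554, -0.1699],
       [ 0.    ,  0.    ,  0.    ,  1.    ]])}
0.15 [0.2637 0.5664 0.2135] [[-0.9065  0.4222 -0.0005]
 [ 0.4222  0.9065 -0.0008]
 [ 0.0001 -0.0009 -1.    ]]
```

View pics/top0.png

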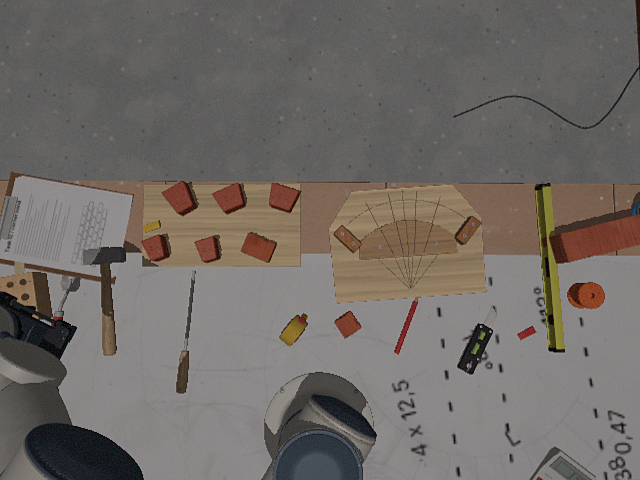

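View pics/side0.png

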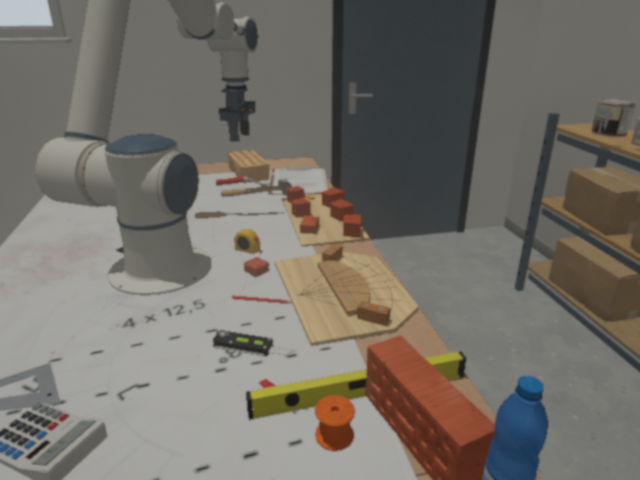

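```bash
cat > h.py <<'E'
from bench import ctrl
import cv2,numpy as np,json
np.set_printoptions(precision=4,suppress=True)
def R(a):
    c,s=np.cos(a),np.sin(a); return np.array([[-s,c,0],[c,s,0],[0,0,-1.]])
def snap(name):
    T=np.eye(4); T[:3,:3]=ctrl.current_eef_rot(); T[:3,3]=ctrl.current_tool_pos()
    im=ctrl.read_camera("wrist"); p=ctrl.camera_params("wrist")
    T=T@np.array(p["T_tool_cam"]); cv2.imwrite(f"pics/{name}.png",im); np.save(f"pics/{name}.npy",T); return im,T
P=ctrl.camera_params("wrist")
def proj(X,T):
    c=(np.atleast_2d(X)-T[:3,3])@T[:3,:3]
    return np.c_[P["cx"]+P["fx"]*c[:,0]/-c[:,2], P["cy"]-P["fy"]*c[:,1]/-c[:,2]]
def unproj(uv,T,z):
    uv=np.atleast_2d(uv); d=np.c_[(uv[:,0]-P["cx"])/P["fx"],-(uv[:,1]-P["cy"])/P["fy"],-np.ones(len(uv))]@T[:3,:3].T
    return (T[:3,3]+d*((z-T[2,3])/d[:,2])[:,None])
E
python3 - <<'E'
from h import *
for nm,x,y,a in (("b1",.50,.25,90),("b2",.50,.25,-90),("f2",.47,-.21,-90),("f1",.47,-.21,90)):
    ctrl.goto([x,y,.30],R(np.radians(a))); ctrl.sleep(.2)
    snap(nm); print(nm,ctrl.current_t(),ctrl.current_q())
E
```

```text
b1 1.9 [ 20.5022  18.6931  79.1738   0.0029  82.1457 -69.542 ]
b2 4.9083 [ 20.4453  18.68    79.1718   0.0015  82.1484 110.4351]
f2 6.8417 [-30.6612  14.7864  84.9139   0.0036  80.2999  59.2833]
f1 9.85 [ -30.725    14.7849   84.9191    0.001    80.2987 -120.7167]
```

View pics/b1.png

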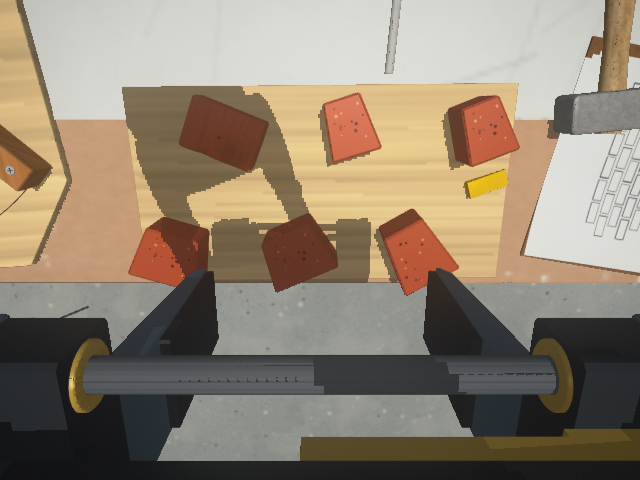

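View pics/b2.png

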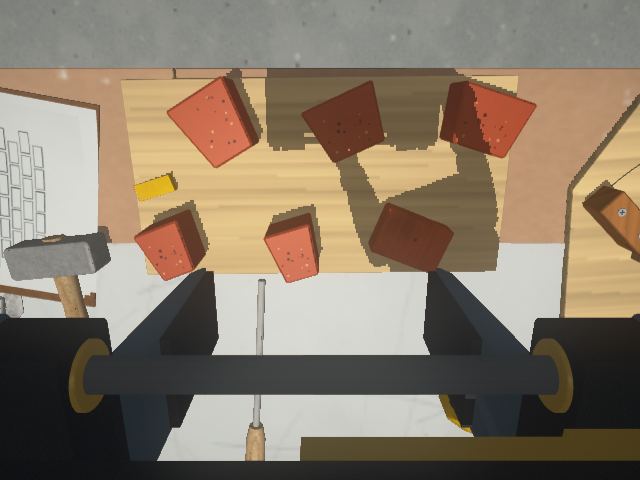

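View pics/f1.png

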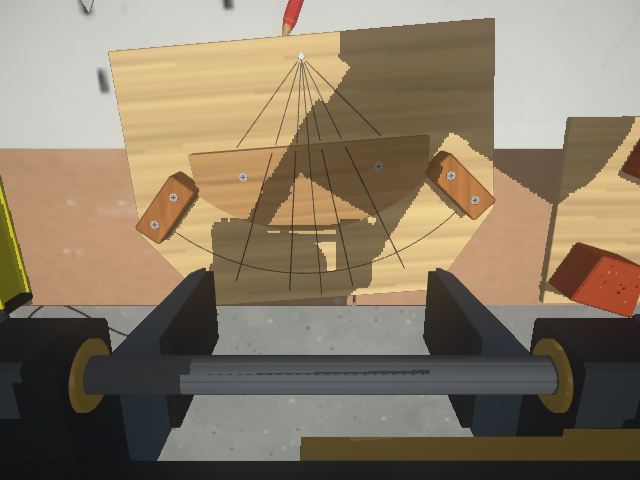

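View pics/f2.png

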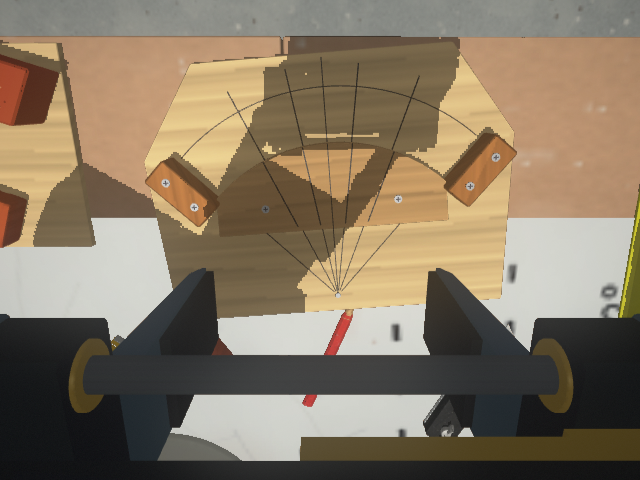

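b1/b2 show all six bricks on the carrying board: b1's row at the far side is at y≈250 px, and the offcut is at (224,133). f1/f2 show the former with its nail at (301,57) and (338,295). Next I fit the models to these.

```bash
cat > fit.py <<'E'
from h import *
from scipy.optimize import least_squares
K=dict(springer=(.055,.072,.053,.05),voussoir=(.055,.049,.036,.05),key=(.067,.063,.043,.05),offcut=(.052,.075,.075,.03))
def verts(k,p,z0):
    d,w,n,h=K[k]; b=np.array([[d/2,w/2],[d/2,-w/2],[-d/2,-n/2],[-d/2,n/2]]); c,s=np.cos(p[2]),np.sin(p[2])
    b=b@np.array([[c,s],[-s,c]])+p[:2]; return np.vstack([np.c_[b,np.full(4,z)] for z in (z0,z0+h)])
def redmask(im):
    b,g,r=[cv2.GaussianBlur(im,(3,3),0)[...,i].astype(float) for i in range(3)]
    m=((r>2.0*g)&(r>2.0*b)&(r>45)).astype(np.uint8); return cv2.morphologyEx(m,cv2.MORPH_OPEN,np.ones((3,3)))
def blobs(im,T,z,ctr_ok):
    o=[]
    for c in cv2.findContours(cv2.morphologyEx(redmask(im),cv2.MORPH_CLOSE,np.ones((5,5))),cv2.RETR_EXTERNAL,cv2.CHAIN_APPROX_NONE)[0]:
        if cv2.contourArea(c)<1200: continue
        q=cv2.convexHull(c)[:,0]; M=cv2.moments(c); w=unproj([M['m10']/M['m00'],M['m01']/M['m00']],T,z)[0]
        if ctr_ok(w): o.append((w,c[:,0].astype(float)))
    return o
def resid(k,p,z0,views):
    r=[]
    for c,T in views:
        h=cv2.convexHull(proj(verts(k,p,z0),T).astype(np.float32))
        r+=[cv2.pointPolygonTest(h,tuple(map(float,x)),True)-.3 for x in c]
    return np.array(r)
def fit(k,ctr,z0,views):
    best=None
    for a in np.arange(0,2*np.pi,np.pi/6):
        s=least_squares(lambda p:resid(k,p,z0,views),[*ctr[:2],a],loss='soft_l1',f_scale=1,x_scale=[.01,.01,.1],diff_step=1e-4,max_nfev=25)
        if best is None or s.cost<best.cost: best=s
    return best.x,np.sqrt(2*best.cost/len(best.fun))
E
cat > run1.py <<'E'
from fit import *
V={}
for n in("b1","b2"):
    im=cv2.imread(f"pics/{n}.png");T=np.load(f"pics/{n}.npy")
    V[n]=(T,blobs(im,T,.04,lambda w:w[1]>.08 and w[1]<.42 and .4<w[0]<.65))
    print(n,[(w[:2].round(3),len(c)) for w,c in V[n][1]])
out=[]
for w,c in V["b1"][1]:
    j=min(V["b2"][1],key=lambda o:np.linalg.norm(o[0]-w)); v=[(c,V["b1"][0]),(j[1],V["b2"][0])]
    m=(w+j[0])/2; f={k:fit(k,m,.01,v) for k in K}; k=min(f,key=lambda k:f[k][1])
    p=f[k][0]; p[2]=(p[2]+np.pi)%(2*np.pi)-np.pi; s=[fit(k,p,.01,[x])[0][:2]-p[:2] for x in v]
    print(k,p,{a:round(b[1],2) for a,b in f.items()},"view diffs mm",(np.array(s)*1e3).round(1).tolist()); out.append((k,p.tolist()))
json.dump(out,open("bricks.json","w"))
E
time python3 run1.py
```

```text
b1 [(array([0.57 , 0.352]), 200)]
b2 []Traceback (most recent call last):
  File "run1.py", line 9, in <module>
    j=min(V["b2"][1],key=lambda o:np.linalg.norm(o[0]-w)); v=[(c,V["b1"][0]),(j[1],V["b2"][0])]
ValueError: min() iterable argument is empty

real	0m0.856s
user	0m1.039s
sys	0m0.159s
```

Run:
```python
from h import *
# rectified views on z=.012, 0.75mm/px; rows: x from .30 to .66 (up), cols y from 0.02 to -0.46
for n in("f1","f2"):
    im=cv2.imread(f"pics/{n}.png");T=np.load(f"pics/{n}.npy")
    W=[[.66,.02],[.66,-.46],[.30,-.46],[.30,.02]]
    s=proj([[*w,.012] for w in W],T).astype(np.float32); d=np.float32([[0,0],[799,0],[799,599],[0,599]])
    cv2.imwrite(f"pics/r{n}.png",cv2.warpPerspective(im,cv2.getPerspectiveTransform(s,d),(800,600),flags=cv2.INTER_CUBIC))
nail1=unproj([301,57],np.load("pics/f1.npy"),.014);nail2=unproj([338,295],np.load("pics/f2.npy"),.014);print(nail1,nail2)
```

```text
[[ 0.3431 -0.2296  0.014 ]] [[ 0.3425 -0.2303  0.014 ]]
```

View pics/rf2.png

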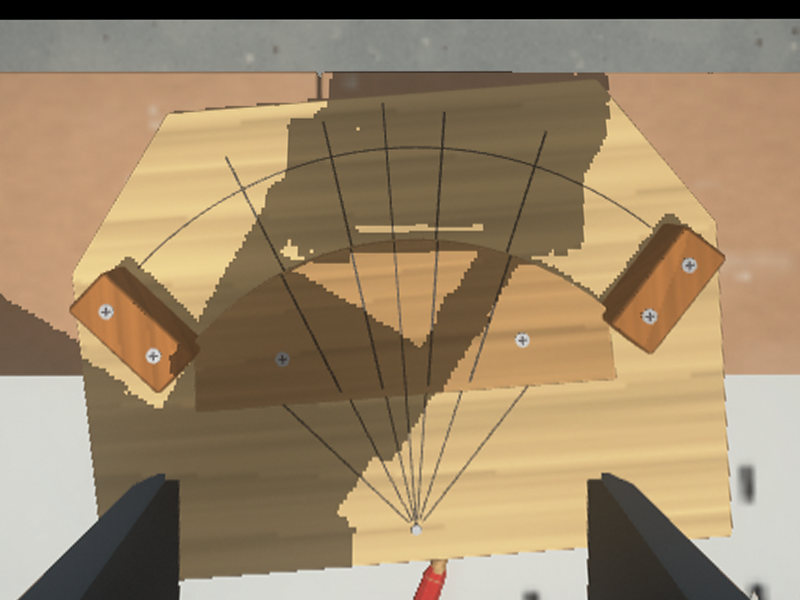

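rf2: rectified former (0.6 mm/px). The nail is at (416,529), the centre line ends at (383,104), the pencil arc is at about 230 mm, and the former is turned about +0.078 rad. Next is a sub-pixel line fit, plus a fix for the brick mask.

```bash
cat > former.py <<'E'
from h import *
from scipy.optimize import least_squares
def bh(n):
    g=cv2.cvtColor(cv2.imread(f"pics/{n}.png"),cv2.COLOR_BGR2GRAY).astype(np.float32)
    k=cv2.getStructuringElement(cv2.MORPH_ELLIPSE,(7,7)); return cv2.GaussianBlur(cv2.morphologyEx(g,cv2.MORPH_BLACKHAT,k)/(g+10),(0,0),.7)
def meas(n,p,w=.004):
    B=bh(n);T=np.load(f"pics/{n}.npy"); s=np.arange(-w,w+1e-9,.0002); pts=[]
    def at(q,z,kind,val):
        uv=proj(np.c_[q,np.full(len(q),z)],T).astype(np.float32); v=cv2.remap(B,uv[:,0],uv[:,1],cv2.INTER_LINEAR).ravel()
        i=v.argmax()
        if v[i]>.08 and 3<i<len(s)-4 :
            ww=np.clip(v-v[i]*.5,0,None)*(abs(s-s[i])<.0015); pts.append((kind,val,*((q*ww[:,None]).sum(0)/ww.sum())))
    for a in(-.394,-.146,0,.146,.394):
        d=np.array([np.cos(p[2]+a),np.sin(p[2]+a)]);nn=np.array([-d[1],d[0]])
        for r in np.arange(.19,.252,.002):
            if abs(r-.23)>.006: at(p[:2]+d*r+nn*s[:,None],.012,0,a)
    for a in np.arange(-.6,.6,.02):
        if min(abs(a-b) for b in(-.394,-.146,0,.146,.394))<.03: continue
        d=np.array([np.cos(p[2]+a),np.sin(p[2]+a)]); at(p[:2]+d*(.23+s[:,None]),.012,1,.23)
    return np.array(pts)
def res(p,m,rad=True):
    d=m[:,2:]-p[:2]; th=np.arctan2(d[:,1],d[:,0])-p[2]; r=np.hypot(*d.T)
    e=np.where(m[:,0]==0,r*np.sin(th-m[:,1]),r-(p[3] if len(p)>3 else .23)); return e[(m[:,0]==0)|rad]
if __name__=="__main__":
    out=[]
    for n in("f1","f2"):
        p=np.array([.3428,-.230,.0777])
        for _ in range(3):
            m=meas(n,p); f=least_squares(res,p,args=(m,),loss='soft_l1',f_scale=.0005,x_scale=[.01,.01,.1]); p=f.x
        l=least_squares(res,p,args=(m,False),loss='soft_l1',f_scale=.0005,x_scale=[.01,.01,.1]).x
        l4=least_squares(res,[*p,.23],args=(m,),loss='soft_l1',f_scale=.0005,x_scale=[.01,.01,.1,.01]).x
        print(n,len(m),p,"lines only",l,"free R",l4,"med abs mm",np.median(abs(res(p,m)))*1e3); out.append(p)
    print(np.mean(out,0)); json.dump(np.mean(out,0).tolist(),open("former.json","w"))
E
python3 former.py
python3 - <<'E'
import cv2
for n,pts in(("b1",[(350,130),(425,260),(300,255),(220,130),(400,220),(300,110),(430,110),(240,100),(130,200)]),("b2",[(210,120),(340,120),(410,240)])):
    im=cv2.imread(f"pics/{n}.png"); print(n,[(p,im[p[1],p[0]].tolist()) for p in pts])
E
```

```text
f1 170 [ 0.3415 -0.2299  0.0787] lines only [ 0.3419 -0.2299  0.0789] free R [ 0.3419 -0.2298  0.0788  0.2295] med abs mm 0.11684878545888788
f2 170 [ 0.3417 -0.23    0.0791] lines only [ 0.3422 -0.23    0.0793] free R [ 0.3422 -0.23    0.0791  0.2295] med abs mm 0.09592244730262196
[ 0.3416 -0.2299  0.0789]
b1 [((350, 130), [84, 116, 214]), ((425, 260), [56, 87, 186]), ((300, 255), [37, 52, 99]), ((220, 130), [40, 59, 108]), ((400, 220), [42, 64, 111]), ((300, 110), [138, 193, 224]), ((430, 110), [137, 193, 224]), ((240, 100), [81, 108, 124]), ((130, 200), [121, 158, 198])]
b2 [((210, 120), [80, 109, 205]), ((340, 120), [35, 52, 99]), ((410, 240), [40, 56, 100])]
```

```bash
sed -i 's/(r>2.0\*g)&(r>2.0\*b)/(r>1.5*g)\&(r>1.9*b)/' fit.py; time python3 run1.py
```

```text
b1 [(array([0.566, 0.091]), 220), (array([0.566, 0.226]), 212), (array([0.564, 0.349]), 223), (array([0.441, 0.406]), 212), (array([0.443, 0.155]), 238), (array([0.439, 0.278]), 193)]
b2 [(array([0.439, 0.278]), 184), (array([0.442, 0.405]), 184), (array([0.45 , 0.156]), 211), (array([0.571, 0.092]), 253), (array([0.567, 0.224]), 225), (array([0.567, 0.351]), 224)]
springer [ 0.5679  0.0934 -0.2906] {'springer': np.float64(1.41), 'voussoir': np.float64(2.54), 'key': np.float64(2.07), 'offcut': np.float64(2.26)} view diffs mm [[0.0, 0.1], [-0.0, -0.1]]
springer [0.5655 0.2249 0.42  ] {'springer': np.float64(1.01), 'voussoir': np.float64(2.66), 'key': np.float64(1.73), 'offcut': np.float64(2.26)} view diffs mm [[-0.8, -0.0], [0.2, -0.0]]
key [0.5636 0.3484 0.5427] {'springer': np.float64(1.9), 'voussoir': np.float64(2.78), 'key': np.float64(1.3), 'offcut': np.float64(2.18)} view diffs mm [[-1.3, -0.8], [0.3, 0.0]]
voussoir [0.4402 0.4051 0.3976] {'springer': np.float64(2.91), 'voussoir': np.float64(1.26), 'key': np.float64(2.82), 'offcut': np.float64(2.88)} view diffs mm [[-0.2, 0.2], [0.2, 0.0]]
offcut [0.4451 0.1535 2.7625] {'springer': np.float64(2.37), 'voussoir': np.float64(2.5), 'key': np.float64(2.19), 'offcut': np.float64(1.33)} view diffs mm [[-0.2, 0.2], [0.1, -0.5]]
voussoir [0.4371 0.2762 0.2946] {'springer': np.float64(2.91), 'voussoir': np.float64(1.0), 'key': np.float64(2.94), 'offcut': np.float64(2.97)} view diffs mm [[-0.0, -0.1], [0.1, 0.3]]
real	0m17.527s
user	0m17.539s
sys	0m0.110s
```

Run:
```python
from fit import *
o=[]
for n,(y0,y1) in(("b1",(80,300)),("b2",(65,285))):
    im=cv2.resize(cv2.imread(f"pics/{n}.png")[y0:y1,120:540],None,fx=1.9,fy=1.35*1.0,interpolation=cv2.INTER_CUBIC);T=np.load(f"pics/{n}.npy")
    for k,p in json.load(open("bricks.json")):
        v=(proj(verts(k,p,.01),T)-[120,y0]+.5)*[1.9,1.35]
        for q,c in((v[:4],(255,0,0)),(v[4:],(0,255,0))): cv2.polylines(im,[(q*16).astype(np.int32)],True,c,1,cv2.LINE_AA,4)
    o.append(im)
cv2.imwrite("pics/ov.png",np.vstack(o))
```

```text
(no output)
```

View pics/ov.png

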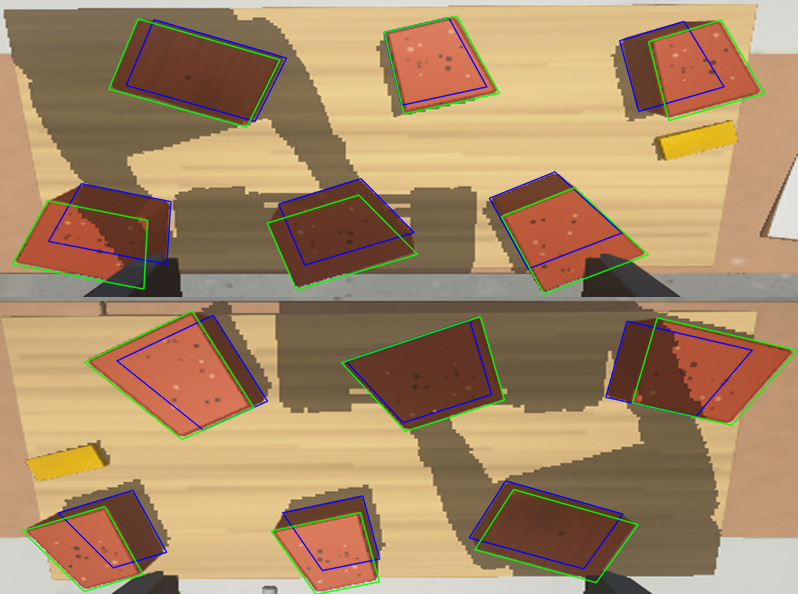

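The overlay matches every brick: green tops and blue undersides lie on the outlines in both views. First springer goes to the left slot.

```bash
cat > job.py <<'E'
from fit import *
F=json.load(open("former.json")); F[0]=.342
def slot(a,r): t=F[2]+a; return np.array([F[0]+r*np.cos(t),F[1]+r*np.sin(t),t])
def pick_place(p,a,r,op,h=.023,zc=.16):
    s=slot(a,r+.001)
    for k in(0,np.pi):
        q1=[np.degrees(np.arctan2(x[1],x[0])-x[2]-k) for x in(p,s)]; q1=[(q+180)%360-180 for q in q1]
        if max(map(abs,q1))<165: break
    Rp,Rs=R(p[2]+k),R(s[2]+k)
    ctrl.command_gripper(op); ctrl.goto([p[0],p[1],zc],Rp)
    ctrl.move_l([p[0],p[1],.06],.2); hit=ctrl.move_l([p[0],p[1],.01+h],.05,contact_N=12)
    print("t",round(ctrl.current_t(),1),"pick",hit,ctrl.current_tool_pos())
    ctrl.command_gripper(0.); print(" width mm",ctrl.current_grip_width()*91,"force",ctrl.current_grasp_force())
    if ctrl.current_grip_width()*91<45: raise SystemExit("missed")
    ctrl.move_l([p[0],p[1],zc],.2); ctrl.goto([s[0],s[1],zc],Rs); ctrl.move_l([s[0],s[1],.02+h],.15); ctrl.sleep(.2)
    print(" above",ctrl.current_tool_pos()-[*s[:2],0],ctrl.current_contact_force())
    hit=ctrl.move_l([s[0],s[1],.008+h],.02,contact_N=6); print(" down",hit,ctrl.current_tool_pos()-[*s[:2],0],ctrl.current_contact_force(),"width",ctrl.current_grip_width()*91)
    ctrl.command_gripper(op); ctrl.move_l([s[0],s[1],zc],.15); print(" t",round(ctrl.current_t(),1))
E
python3 - <<'E'
from job import *
B=json.load(open("bricks.json")); sp=[p for k,p in B if k=="springer"]
pick_place(sp[1],.567,.2025,.82)
x=slot(0,.2)
ctrl.goto([.47,-.21,.30],R(-np.pi/2)); ctrl.sleep(.2); snap("c1"); print(ctrl.current_t())
E
```

```text
t 13.4 pick False [0.5655 0.225  0.033 ]
 width mm 54.41602157502571 force 29.996603429317474
 above [ 0.0005 -0.0001  0.0437] [-0.7214 -0.8894 -3.3211]
 down True [ 0.     -0.0001  0.0348] [-0.4207 -0.2891  1.5664] width 54.68074469191873
 t 19.0
21.0833
```

View pics/c1.png

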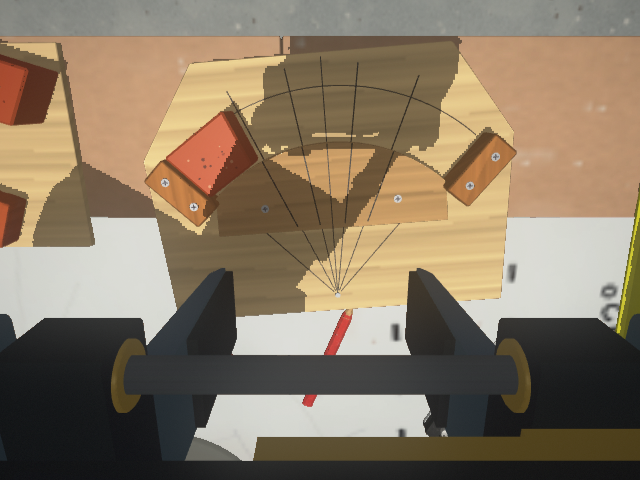

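c1: the springer is in the left slot, top face around (205,155), inside its joint lines. I'll measure its offset.

```bash
cat > chk.py <<'E'
from job import *
import sys
def check(n,items):
    im=cv2.imread(f"pics/{n}.png");T=np.load(f"pics/{n}.npy"); m=redmask(im)
    b,g,r=[im[...,i].astype(float) for i in range(3)]
    c0=np.vstack([c[:,0] for c in cv2.findContours(m,cv2.RETR_EXTERNAL,cv2.CHAIN_APPROX_NONE)[0] if cv2.contourArea(c)>300]).astype(float)
    for k,a,r in items:
        s=slot(a,r); h=cv2.convexHull(proj(verts(k,s,.012),T).astype(np.float32))
        c=np.array([x for x in c0 if abs(cv2.pointPolygonTest(h,tuple(x),True))<6])
        f=least_squares(lambda p:resid(k,p,.012,[(c,T)]),s,loss='soft_l1',f_scale=.5,x_scale=[.01,.01,.1],diff_step=1e-4).x
        d=f[:2]-s[:2]; u=np.array([np.cos(s[2]),np.sin(s[2])])
        print(k,a,len(c),"radial %.1f tang %.1f mm yaw %.1f deg"%(d@u*1e3,(d@[-u[1],u[0]])*1e3,np.degrees(f[2]-s[2])))
if __name__=="__main__":
    check(sys.argv[1],[("springer",.567,.2025)])
    im=cv2.imread("pics/c1.png"); print(im[180,165],im[200,200],im[190,180])
E
python3 chk.py c1
```

```text
springer 0.567 268 radial 0.4 tang 1.0 mm yaw 0.1 deg
[202 205 205] [ 75 131 201] [ 75 133 203]
```

```bash
sed -i 's/r>1.5\*g/r>RG*g/; s/^K=/RG=1.5\nK=/' fit.py
python3 - <<'E'
from job import *
B=json.load(open("bricks.json")); g=lambda k:[p for n,p in B if n==k]
pick_place(g("springer")[0],-.567,.2025,.82)
vs=sorted(g("voussoir"),key=lambda p:p[1])
pick_place(vs[0],-.27,.2025,.82)
ctrl.goto([.47,-.21,.30],R(-np.pi/2)); ctrl.sleep(.2); snap("c2"); print(ctrl.current_t())
import fit,chk
for rg in(1.5,1.6):
    fit.RG=rg; chk.check("c2",[("springer",.567,.2025),("springer",-.567,.2025),("voussoir",-.27,.2025)])
E
```

```text
t 23.9 pick False [0.5679 0.0934 0.0329]
 width mm 54.57517117616338 force 29.99682515859604
 above [ 0.0004 -0.0003  0.0438] [-0.153  -0.781  -3.3083]
 down True [ 0.     -0.0001  0.0349] [ 0.0238 -0.3671  4.1912] width 54.72574149951808
 t 29.8
t 33.5 pick False [0.437  0.2762 0.0329]
 width mm 54.82389857672904 force 29.96279150247574
 above [ 0.0004 -0.0002  0.0438] [-0.6534  0.4966 -1.7221]
 down True [ 0.     -0.      0.0348] [0.505  0.7433 1.9566] width 54.64579915372229
 t 39.8
41.4083
springer 0.567 266 radial 0.4 tang 1.0 mm yaw 0.2 deg
springer -0.567 250 radial 1.3 tang -1.9 mm yaw -0.1 deg
voussoir -0.27 167 radial 1.2 tang -0.6 mm yaw 0.5 deg
springer 0.567 205 radial 0.6 tang 0.3 mm yaw 0.0 deg
springer -0.567 193 radial 1.2 tang 0.5 mm yaw 0.2 deg
voussoir -0.27 167 radial 1.1 tang -0.9 mm yaw 0.5 deg
```

View pics/c2.png

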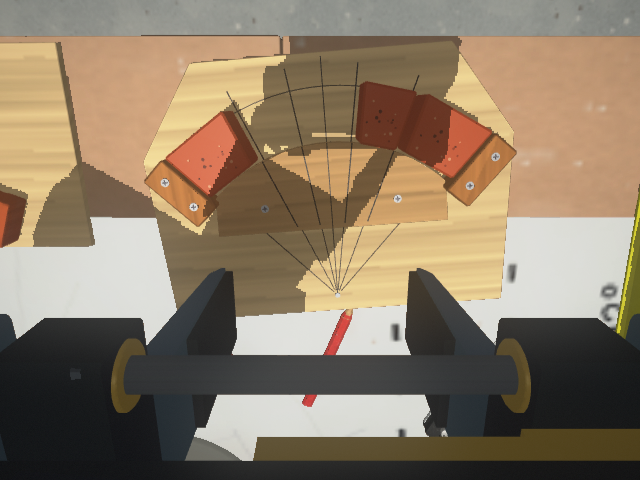

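c2: both springers and the right voussoir (around (387,115)) are in place, within about 1 mm. Next are the left voussoir and the key.

Run:
```python
from job import *
B=json.load(open("bricks.json")); g=lambda k:[p for n,p in B if n==k]
vs=sorted(g("voussoir"),key=lambda p:p[1])
pick_place(vs[1],.27,.2025,.82)
pick_place(g("key")[0],0,.2085,.95)
ctrl.goto([.47,-.21,.30],R(-np.pi/2)); ctrl.sleep(.2); snap("c3"); print(ctrl.current_t())
import fit,chk
fit.RG=1.6; chk.check("c3",[("springer",.567,.2025),("springer",-.567,.2025),("voussoir",-.27,.2025),("voussoir",.27,.2025),("key",0,.2085)])
```

```text
t 45.2 pick False [0.4402 0.4052 0.0329]
 width mm 54.79607946845506 force 29.926373023063206
 above [ 0.0004 -0.0002  0.0438] [ 0.2884 -0.1596 -1.9776]
 down True [ 0.0001 -0.      0.0349] [ 0.224  -1.3013  3.4233] width 54.631130942331765
 t 51.6
t 55.2 pick False [0.5637 0.3484 0.033 ]
 width mm 66.90628766752012 force 29.967295825481415
 above [ 0.0004 -0.0002  0.0438] [ 0.0117  0.8398 -2.5068]
 down True [ 0.     -0.0001  0.0348] [ 1.0228 -0.2401  1.9789] width 66.73190641833102
 t 61.5
63.2167
springer 0.567 176 radial 0.4 tang -0.7 mm yaw -0.1 deg
springer -0.567 193 radial 1.2 tang 0.6 mm yaw 0.2 deg
voussoir -0.27 227 radial 1.1 tang 0.4 mm yaw 0.4 deg
voussoir 0.27 191 radial 0.8 tang 0.9 mm yaw -0.4 deg
key 0 316 radial 0.9 tang -0.5 mm yaw -0.0 deg
```

View pics/c3.png

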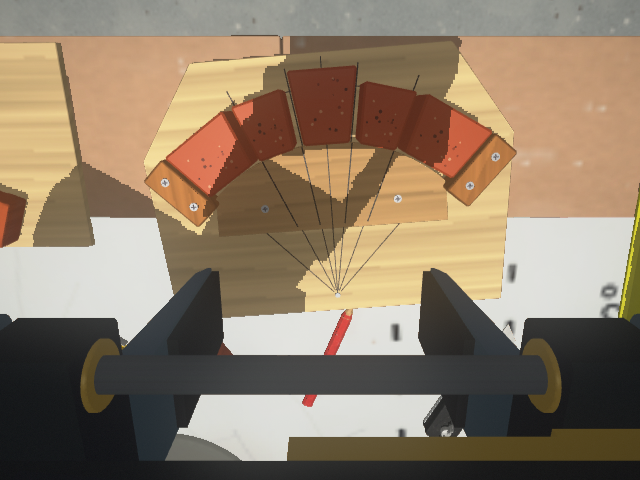

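c3: all five bricks are laid round the curve with the key centred at (323,105), all within about 1 mm. The gripper is clear, so I'm handing in.

```bash
python3 -c "
from bench import ctrl
print(ctrl.sign_off(),ctrl.current_t())"
```

```text
the job is handed in; nothing more can be done
the job is handed in; nothing more can be done
```

All five bricks are laid in the order asked, each measured within about 1.3 mm of its laid position; the offcut was not touched, and I handed the job in at about 63 s.

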